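# Screw the cap back on the water filter

## Task

Close the kitchen water filter: pick up its blue cap, set it level on the filter's open neck and turn it gently backwards (anticlockwise seen from above) until it drops into the thread, then screw it clockwise until it is fully home and let go. Never force it: if it does not turn or sink easily, ease off. Leave everything else on the counter where it is.

Things in the scene. Friction and masses are not known exactly. Their poses are not given: they have to be found in the camera images.
- cap_center (a point): centre of the loose blue screw cap (white disc on top), which lies open side down: 61 mm outside diameter, 28 mm tall, 42 to 84 g. The point is on its axis, 14 mm above its lower edge; z is its axis, up. Four inward lugs (rounded, 4.4 mm high, 90 degrees apart, unmarked outside) sit just inside its lower edge. The inner face of its top is 9.9 mm above this point.
- filter_rim (a point): top edge of the filter's open neck, on its axis, 150 mm above the counter; z up. The neck is a 44 mm tube with a bevelled top edge; the cap has about 1 mm of sideways play on it. The canister under it is 84 mm across, fixed, its shoulder 30 mm below this point. The yaw of this point says nothing about where the thread starts.
- ledge (a point): on the neck's axis, 10 mm below the rim, level with a flat ledge 52 mm across with four slots 90 degrees apart; at the anticlockwise side of each stands a stop 3.5 mm high, 4 mm wide. A cap set on the neck rests on the ledge (cap_center 2 mm ABOVE filter_rim) or by chance on the stops (6 mm above) or straight in the slots. Turned clockwise on the ledge it jams on the stops.
- cap_home (a point): where cap_center lies when the cap is fully home: on the neck's axis, 9.9 mm below filter_rim. Turned anticlockwise (95 degrees at most) the lugs drop into the slots, 3.9 mm above home, and meet the stops. From there 52 to 66 degrees clockwise draw it home: it lands on the rim; hard end stops follow 12 degrees on. A press of 3 to 8 N is enough; over 30 N between cap and filter breaks it.
- filter: the filter itself, canister and neck; its origin is on the axis at counter height. A small tap stands out from its foot to its own -x side, 75 mm from the axis, 56 mm high.
- cap: the blue cap; its origin is at the centre of its lower edge, 14 mm below cap_center.
- jar_lid: bystander: a flat red jar lid, 72 mm across, 16 mm high; not the filter's cap. Origin at its underside.
- soap: bystander: clear bottle with green cap, 72 mm across, 210 mm tall. Origin at its underside.
- tin: bystander: yellow and red tin, 74 mm across, 100 mm tall. Origin at its underside.
- mug: bystander: white mug, 76 mm across, 85 mm tall. Origin at its underside.
- cartridge: bystander: old filter cartridge standing upright, 52 mm across, 90 mm tall. Origin at its underside.
- brush: bystander: brush lying on the counter.
- bowl: bystander: blue bowl, 120 mm across, 50 mm high. Origin at its underside.
There are look-alikes about, which are no part of the job. Of the things like the cap, leave any that is turquoise; of the rest the smaller one is meant.

How it is judged (in metres and radians):
On the way, in this order (a step that is already met when the one before it is completed fails the run):
1. the cap is lifted off the counter (height (world z) of cap_center above 0.06 m), for 0.1 s.
2. the cap has dropped into the thread, level on the neck, not yet screwed down (z of cap_center in the frame of filter_rim between -0.0085 and -0.004 m and horizontal distance between cap_center and filter_rim below 0.0035 m and angle between cap_center's own z axis and vertical below 0.08 rad), for 0.1 s.
At the end, for the whole second after the job is handed in: the cap is screwed down on the neck within 1.1 mm of fully home, centred within 3 mm, level within 3 degrees, resting on the filter and still (z of cap_center in the frame of filter_rim below -0.0088 m and horizontal distance between cap_center and filter_rim below 0.003 m and angle between cap_center's own z axis and vertical below 0.05 rad and linear speed of cap below 0.01 m/s and angular speed of cap below 0.1 rad/s and contact force between cap and filter above 0.1 N); the robot touches nothing.
It fails at once if the cap is forced: more than 30 N between cap and filter (contact force between cap and filter above 30 N).
It fails at once if the gripper or arm bangs against the filter (over 25 N) (contact force between the arm and filter above 25 N).
It fails at once if a bystander is pushed more than 30 mm (distance of any of jar_lid, soap, tin, mug, cartridge, brush, bowl from where it was at the start of the episode above 0.03 m).
It also fails if it takes over 72 s, if anything falls off the work surface, if the arm or the gripper's body presses on something with over 40 N, if the wrist force passes 120 N, or if a joint passes its speed limit or range.

## Robot

A 7-joint arm with a two-finger parallel gripper is mounted at the origin on the work surface. World frame = base frame: x ahead of the robot, y to its left, z up, the work surface at z = 0. Lengths are in mm, angles in degrees, forces in N, time in s.
With the tool pointing down it reaches from about 425 to 925 mm from the base axis. Payload 6.8 kg.
Tool frame: the origin (TCP) lies midway between the tips of the shut fingers; the grasp point (between the pads) lies 19 mm behind it (tcp_to_grasp is the distance from the TCP to the grasp point, in mm); z points along the fingers, y is the line along which they close (so a half turn about z gives the same grasp; the last joint's range is limited). The gripper opens to 85 mm and grips with 20 to 120 N. Pads are 22 mm wide; open, the fingers measure 114 mm over their backs; the gripper's body (76 mm by 85 mm) begins 54 mm behind the grasp point. The pads swing forward as they close: fully open they stand 13 mm farther back than shut.
Start: joints at [-82.168, 27.33, 1.283, 89.118, -0.659, 63.558, -4.761], TCP at [163.59, 654.894, 231.308] pointing down, gripper open.
Joint ranges: [-169.35, 169.35], [-19.33, 120.38], [-80.79, 83.38], [13.8, 139.57], [-78.32, 258.32], [9.67, 109.79], [-169.56, 169.56]. Speed limits (degrees/s): [136.94, 136.94, 180, 180, 180, 180, 180].

## Interface

Orientations are given as a 3x3 rotation matrix whose columns are the frame's x, y, z axes.
In Python, from rig import observe, get_image, get_calibration, job_done, tcp_to_grasp gives the robot as it stands.
- The arm moves only by the tool apply_moves, never from a script. Its argument "steps" is a list of rows, each a list of 3 entries, a list of its own where there are three numbers: the closure, from -1 (fully open) to 1 (shut), then the shift along the world's x, y, z in units of 0.03 m (1.0 is 0.03 m), then the turn, a rotation vector about the world's x, y, z in units of 2 pi rad (1.0 is 2 pi rad). In form: [[fingers, [dx, dy, dz], [rx, ry, rz]], ...]. A call has exactly 8 rows; each row shifts and turns the commanded pose from where the row before left it; what a row does not reach is not made up. A row lasts 1/8 s, in which the tool goes at most 62.5 mm and 10.7 degrees, less where a joint would pass 70% of its speed; a pose out of reach is approached as far as the arm can. A call with a number of a shift or a turn outside -1 to 1 is refused whole. A call with a gripper value outside its range is refused whole. The fingers move at their own pace and stop on an object; the grip force is fixed at half the most. Time passes only in rows, so rows that do not move let the fingers close, or fill a call up. It gives the time, the measured TCP pose, the force, the opening and the grip force at its end, in the units of the state.
- observe(): the state, without advancing time (a new reading comes with each control period).
- get_image(name): name is "scene" or "top" or "wrist"; returns the picture (480x640x3 uint8, blue, green, red); there is no depth.
- get_calibration(name): a dict with "K" (3x3 intrinsics, pixels), "distortion" ([k1, k2, p1, p2, k3] as OpenCV has them; the pictures are not rectified), "pose" (4x4, takes a point from camera to world coordinates). Camera axes: x right, y down, z forward; pixel columns grow to the right and rows downward; lengths in mm; the calibration is good to about 2 mm. A picture is of the moment at which its call begins: read the wrist's pose just before it. get_calibration takes no time and is no camera call; for the wrist camera it gives the pose at the moment of the call.
- job_done(): hands the job in; it is judged then, once.
The state is a dict: "time_s": time; "joints": joint angles; "joint_vel": joint speeds; "joint_efforts": joint torques, N m; "position": TCP position; "orientation": TCP orientation; "contact_force": force on the tool from outside, world axes, zero at the start; "ft_torque": the same for the moment, N m; "grip_width": finger opening in mm; "grip_force": force on a finger pad.
Only numpy, scipy, OpenCV 4.12 (cv2) and the standard library are available. Lean on these libraries where they do the work, as an engineer would, in place of code of your own. Each camera call takes 0.05 s, during which the arm holds its last target. There are 200 camera calls.

## Working session

There is one attempt and no reset: what is moved stays moved. The work goes in short steps, Python scripts to look and compute and a tool call to move; the robot and the scene stay as the last step left them, time stands still between calls to the robot, and variables do not carry over. Pictures are saved under pics/ and viewed, at most 10 in all, crops included, and the job is handed in when it is done.

Besides the shell and the picture viewer there is one more tool, called after ">>>" in YAML: its name, and indented under it one key for each argument. apply_moves: Moves the arm, as the interface text tells. Its arguments: {"type":"object","properties":{"steps":{"type":"array"}},"required":["steps"]}

```bash
mkdir -p pics; ls; python3 - <<'E'
from rig import *
import cv2,numpy as np
np.set_printoptions(precision=2,suppress=True)
o=observe();print(o); print(tcp_to_grasp)
for n in("scene","top"):
    cv2.imwrite(f"pics/{n}0.png",get_image(n));c=get_calibration(n);print(n,c)
E
```

```text
pics
{'time_s': 0.0, 'joints': array([-82.17,  27.37,   1.28,  89.18,  -0.66,  63.56,  -4.76]), 'joint_vel': array([ 0.05,  0.05,  0.  , -0.02,  0.07, -0.05,  0.02]), 'joint_efforts': array([ -0.  , -59.64,   1.61, -28.12,   0.01,   0.01,  -0.  ]), 'position': array([163.46, 654.31, 230.36]), 'orientation': array([[-0.97,  0.24, -0.  ],
       [ 0.24,  0.97, -0.  ],
       [-0.  , -0.  , -1.  ]]), 'contact_force': array([-0.84,  0.24, -0.11]), 'ft_torque': array([ 0.02, -0.01,  0.02]), 'grip_force': 0.0, 'grip_width': 85.61966319620628}
18.700000000000003
scene {'K': array([[476.8 ,   0.  , 322.57],
       [  0.  , 476.8 , 232.26],
       [  0.  ,   0.  ,   1.  ]]), 'distortion': array([-0.07,  0.  ,  0.  ,  0.  ,  0.  ]), 'pose': array([[   0.88,    0.33,   -0.35,  995.79],
       [   0.48,   -0.61,    0.63, -738.86],
       [  -0.01,   -0.72,   -0.69,  890.89],
       [   0.  ,    0.  ,    0.  ,    1.  ]])}
top {'K': array([[604.91,   0.  , 310.77],
       [  0.  , 604.91, 232.74],
       [  0.  ,   0.  ,   1.  ]]), 'distortion': array([0.06, 0.  , 0.  , 0.  , 0.  ]), 'pose': array([[   0.04,   -0.98,    0.21,  319.33],
       [  -1.  ,   -0.04,    0.01,    7.74],
       [   0.  ,   -0.21,   -0.98, 1502.97],
       [   0.  ,    0.  ,    0.  ,    1.  ]])}
```

View pics/scene0.png

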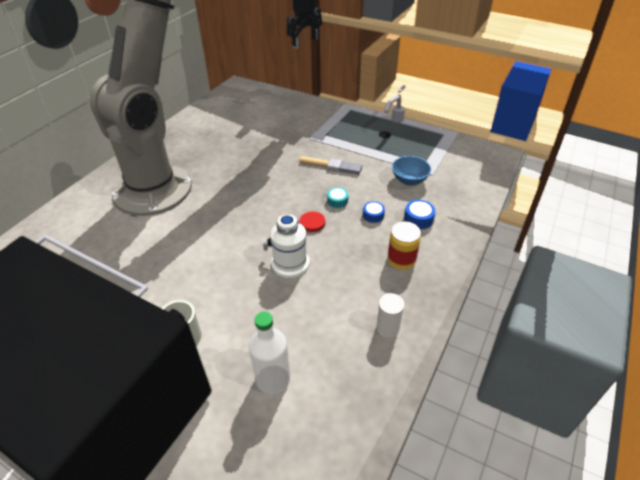

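View pics/top0.png

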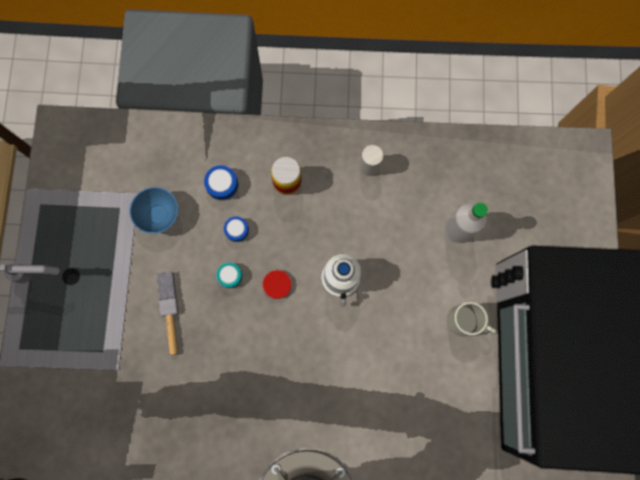

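The smaller blue cap is at top (236,229) and scene (373,212). The turquoise look-alike is at top (230,275) and the larger blue one at (221,183). The filter's neck opening is at top (344,268) and scene (288,222). The jar lid sits between the cap and the filter.

```bash
cat > h.py <<'E'
import cv2,numpy as np
from rig import *
np.set_printoptions(precision=2,suppress=True)
def ray(px,c):
    u=cv2.undistortPoints(np.array([[px]],float),c["K"],c["distortion"])[0,0]
    P=c["pose"];return P[:3,3],P[:3,:3]@np.array([u[0],u[1],1])
def onz(px,c,z):
    o,d=ray(px,c);return o+d*(z-o[2])/d[2]
def outline(cnt,c,z):
    "circle fitted to a contour cast on a plane z -> centre, radius"
    q=np.array([onz(p,c,z)[:2] for p in cnt.reshape(-1,2)])
    A=np.c_[2*q,np.ones(len(q))];s=np.linalg.lstsq(A,(q**2).sum(1),rcond=None)[0]
    return s[:2],np.sqrt(s[2]+s[0]**2+s[1]**2)
def blob(mask,near):
    cs,_=cv2.findContours(mask.astype(np.uint8),cv2.RETR_EXTERNAL,cv2.CHAIN_APPROX_NONE)
    cs=[k for k in cs if cv2.contourArea(k)>20]
    return min(cs,key=lambda k:np.hypot(*(k.reshape(-1,2).mean(0)-near)))
def meet(p1,c1,p2,c2):
    a,d=ray(p1,c1);b,e=ray(p2,c2)
    t=np.linalg.lstsq(np.c_[d,-e],b-a,rcond=None)[0];return (a+d*t[0]+b+e*t[1])/2,np.linalg.norm(a+d*t[0]-b-e*t[1])
E
python3 - <<'E'
from h import *
o={}
for n,cap,neck in(("top",(236,229),(344,268)),("scene",(373,210),(287,220))):
    im=cv2.imread(f"pics/{n}0.png");c=get_calibration(n)
    hsv=cv2.cvtColor(im,cv2.COLOR_BGR2HSV)
    w=blob((hsv[...,1]<90)&(hsv[...,2]>185),cap);print(n,"disc",cv2.contourArea(w),w.reshape(-1,2).mean(0),outline(w,c,28))
    d=blob((hsv[...,2]<130)&(hsv[...,1]>70),neck);m=d.reshape(-1,2).mean(0);print("hole",cv2.contourArea(d),m,outline(d,c,150))
    o[n]=(m,c)
    print(onz((221,183),c,28) if n=="top" else "")
print(meet(*o["top"],*o["scene"]))
E
```

```text
top disc 198.0 [235.02 227.48] (array([635.31, 205.74]), np.float64(20.044465941496103))
hole 88.0 [343.5  268.43] (array([525.56, -61.45]), np.float64(12.109500141204647))
[748.7  249.06  28.  ]
scene disc 247.5 [420.25 208.57] (array([749.84, 265.05]), np.float64(30.668180420778874))
hole 37.0 [314.53 229.64] (array([594.18, -53.62]), np.float64(15.09444185507852))

(array([556.12, -46.1 , 113.1 ]), np.float64(60.60602540441352))
```

>>> apply_moves:
  steps:
    - [-1, [0.95, -0.95, 0.2], [0, 0, 0]]
    - [-1, [0.95, -0.95, 0.2], [0, 0, 0]]
    - [-1, [0.95, -0.95, 0.2], [0, 0, 0]]
    - [-1, [0.95, -0.95, 0.2], [0, 0, 0]]
    - [-1, [0.95, -0.95, 0.2], [0, 0, 0]]
    - [-1, [0.95, -0.95, 0.2], [0, 0, 0]]
    - [-1, [0.95, -0.95, 0.2], [0, 0, 0]]
    - [-1, [0.95, -0.95, 0.2], [0, 0, 0]]

```text
time_s: 1.1
position: [392.2, 425.7, 279.2]
orientation: [[-0.97, 0.242, -0.0], [0.242, 0.97, -0.0], [0.0, -0.001, -1.0]]
contact_force: [0.9, -0.9, -0.1]
grip_width: 85.7
grip_force: 0.0
```

```bash
python3 - <<'E'
from h import *
o=observe();c=get_calibration("wrist");print(o["joints"],o["position"],o["orientation"]);print(c)
print(o["orientation"].T@(c["pose"][:3,3]-o["position"]))
E
```

```text
[-59.39  15.81   7.27  99.8   -2.19  64.56  24.52] [392.24 425.66 279.17] [[-0.97  0.24 -0.  ]
 [ 0.24  0.97 -0.  ]
 [ 0.   -0.   -1.  ]]
{'K': array([[418.86,   0.  , 322.58],
       [  0.  , 418.86, 249.41],
       [  0.  ,   0.  ,   1.  ]]), 'distortion': array([0.02, 0.  , 0.  , 0.  , 0.  ]), 'pose': array([[  0.24,   0.92,   0.32, 309.63],
       [  0.97,  -0.23,  -0.08, 446.62],
       [  0.  ,   0.33,  -0.95, 421.03],
       [  0.  ,   0.  ,   0.  ,   1.  ]])}
[  85.27    0.23 -141.83]
```

>>> apply_moves:
  steps:
    - [-1, [0.97, -0.91, -0.1], [0, 0, 0]]
    - [-1, [0.97, -0.91, -0.1], [0, 0, 0]]
    - [-1, [0.97, -0.91, -0.1], [0, 0, 0]]
    - [-1, [0.97, -0.91, -0.1], [0, 0, 0]]
    - [-1, [0.97, -0.91, -0.1], [0, 0, 0]]
    - [-1, [0.97, -0.91, -0.1], [0, 0, 0]]
    - [-1, [0.97, -0.91, -0.1], [0, 0, 0]]
    - [-1, [0.97, -0.91, -0.1], [0, 0, 0]]

```text
time_s: 2.1
position: [624.9, 207.6, 254.7]
orientation: [[-0.97, 0.242, -0.001], [0.242, 0.97, -0.0], [0.001, -0.0, -1.0]]
contact_force: [0.8, 0.9, -0.3]
grip_width: 85.3
grip_force: 0.0
```

```bash
python3 - <<'E'
from h import *
c=get_calibration("wrist");im=get_image("wrist");cv2.imwrite("pics/w1.png",im)
o=observe();print(o["joints"],o["position"])
K=np.linalg.inv(c["pose"])@[635,206,28,1];print("expect",(c["K"]@(K[:3]/K[2]))[:2])
E
```

```text
[-33.93  25.2   14.87  90.66  -6.64  65.02  58.  ] [628.56 201.25 254.32]
expect [322.98 215.95]
```

View pics/w1.png

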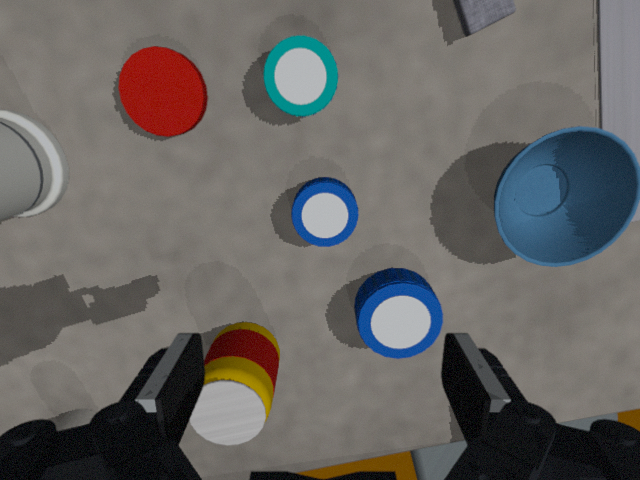

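Wrist view: the target cap's white disc is at (324,215), the larger blue one at (400,322), the turquoise one at (300,76) and the jar lid at (162,92). The space on both finger sides is clear.

```bash
python3 - <<'E'
from h import *
c=get_calibration("wrist");im=get_image("wrist");hsv=cv2.cvtColor(im,cv2.COLOR_BGR2HSV)
w=blob((hsv[...,1]<60)&(hsv[...,2]>170),(324,215));print(cv2.contourArea(w),w.reshape(-1,2).mean(0),outline(w,c,28))
b=blob((hsv[...,1]>120)&(abs(hsv[...,0].astype(int)-110)<15),(324,212));print(cv2.boundingRect(b))
p=observe()["position"];print(p,(np.r_[outline(w,c,28)[0],1]-p)/30)
E
```

```text
1583.5 [331.15 209.1 ] (array([634.92, 207.36]), np.float64(20.45192389165707))
(298, 171, 67, 70)
[626.97 202.75 254.4 ] [ 0.27  0.15 -8.45]
```

>>> apply_moves:
  steps:
    - [-1, [0.1, -0.01, -0.6], [0, 0, 0]]
    - [-1, [0.1, -0.01, -0.9], [0, 0, 0]]
    - [-1, [0.1, -0.01, -0.9], [0, 0, 0]]
    - [-1, [0.05, 0, -0.9], [0, 0, 0]]
    - [-1, [0, 0, -0.9], [0, 0, 0]]
    - [-1, [0, 0, -0.9], [0, 0, 0]]
    - [-1, [0, 0, -0.7], [0, 0, 0]]
    - [-1, [0, 0, -0.2], [0, 0, 0]]

```text
time_s: 3.2
position: [633.2, 208.2, 73.2]
orientation: [[-0.97, 0.241, -0.003], [0.241, 0.97, -0.001], [0.003, -0.001, -1.0]]
contact_force: [0.5, 0.0, 0.1]
grip_width: 84.8
grip_force: 0.0
```

```bash
python3 - <<'E'
from h import *
c=get_calibration("wrist");im=get_image("wrist");cv2.imwrite("pics/w2.png",im);hsv=cv2.cvtColor(im,cv2.COLOR_BGR2HSV)
w=blob((hsv[...,1]<60)&(hsv[...,2]>170),(324,250));print(cv2.contourArea(w),w.reshape(-1,2).mean(0),outline(w,c,28))
p=observe();print(p["position"],p["contact_force"],p["joints"])
E
```

```text
4303.0 [321.32 291.28] (array([633.32, 208.33]), np.float64(19.017359761220032))
[633.69 207.98  73.54] [-0.67  0.04 -0.34] [-31.88  36.77  11.92  97.6   -9.79  46.78  60.5 ]
```

View pics/w2.png

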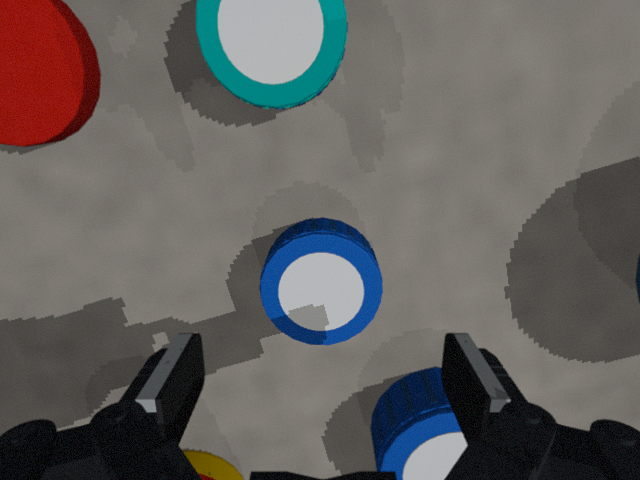

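```bash
python3 - <<'E'
from h import *
c=get_calibration("wrist")
for p in((320.5,291),(320.5,250),(320.5,332),(277,291),(364,291)):print(p,onz(p,c,28))
E
```

```text
(320.5, 291) [634.63 207.12  28.  ]
(320.5, 250) [614.   212.29  28.  ]
(320.5, 332) [656.71 201.59  28.  ]
(277, 291) [629.47 186.44  28.  ]
(364, 291) [639.77 227.81  28.  ]
```

>>> apply_moves:
  steps:
    - [-1, [0.05, -0.03, -0.6], [0, 0, 0]]
    - [-1, [0, 0, -0.6], [0, 0, 0]]
    - [-1, [0, 0, -0.5], [0, 0, 0]]
    - [-1, [0, 0, -0.35], [0, 0, 0]]
    - [-1, [0, 0, -0.25], [0, 0, 0]]
    - [-1, [0, 0, -0.1], [0, 0, 0]]
    - [-1, [0, 0, 0], [0, 0, 0]]
    - [-1, [0, 0, 0], [0, 0, 0]]

```text
time_s: 4.25
position: [636.8, 206.8, 3.8]
orientation: [[-0.97, 0.242, 0.001], [0.242, 0.97, 0.0], [-0.001, 0.001, -1.0]]
contact_force: [-0.5, 0.2, 0.2]
grip_width: 85.7
grip_force: 0.0
```

>>> apply_moves:
  steps:
    - [0, [0, 0, 0], [0, 0, 0]]
    - [1, [0, 0, 0], [0, 0, 0]]
    - [1, [0, 0, 0], [0, 0, 0]]
    - [1, [0, 0, 0], [0, 0, 0]]
    - [1, [0, 0, 0], [0, 0, 0]]
    - [1, [0, 0, 0], [0, 0, 0]]
    - [1, [0, 0, 0], [0, 0, 0]]
    - [1, [0, 0, 0], [0, 0, 0]]

```text
time_s: 5.25
position: [636.9, 206.8, 4.3]
orientation: [[-0.97, 0.242, 0.001], [0.242, 0.97, 0.001], [-0.001, 0.001, -1.0]]
contact_force: [-1.2, 1.1, 5.2]
grip_width: 59.2
grip_force: 64.7
```

>>> apply_moves:
  steps:
    - [1, [0, 0, 0.3], [0, 0, 0]]
    - [1, [0, 0, 0.8], [0, 0, 0]]
    - [1, [0, 0, 1], [0, 0, 0]]
    - [1, [0, -0.4, 1], [0, 0, 0]]
    - [1, [-0.1, -0.8, 1], [0, 0, 0]]
    - [1, [-0.1, -0.9, 1], [0, 0, 0]]
    - [1, [-0.1, -1, 1], [0, 0, 0]]
    - [1, [-0.1, -1, 0.6], [0, 0, 0]]

```text
time_s: 6.25
position: [624.8, 82.7, 206.6]
orientation: [[-0.97, 0.242, 0.002], [0.242, 0.97, 0.001], [-0.002, 0.001, -1.0]]
contact_force: [0.7, -0.1, -1.6]
grip_width: 59.3
grip_force: 64.5
```

>>> apply_moves:
  steps:
    - [1, [-0.1, -1, 0.1], [0, 0, 0]]
    - [1, [-0.1, -1, 0], [0, 0, 0]]
    - [1, [-0.1, -1, 0], [0, 0, 0]]
    - [1, [-0.1, -1, 0], [0, 0, 0]]
    - [1, [-0.1, -0.8, 0], [0, 0, 0]]
    - [1, [-0.1, -0.5, 0], [0, 0, 0]]
    - [1, [0, -0.2, 0], [0, 0, 0]]
    - [1, [0, 0, 0], [0, 0, 0]]

```text
time_s: 7.25
position: [606.5, -80.9, 207.4]
orientation: [[-0.97, 0.242, 0.0], [0.242, 0.97, 0.0], [-0.0, 0.0, -1.0]]
contact_force: [-0.1, -0.7, -0.7]
grip_width: 59.3
grip_force: 64.5
```

```bash
python3 - <<'E'
from h import *
o=observe();print(o["position"],o["joints"],o["orientation"][:,2],o["contact_force"],o["grip_width"])
c=get_calibration("wrist");im=get_image("wrist");cv2.imwrite("pics/w3.png",im)
K=np.linalg.inv(c["pose"])@[525.5,-61.5,150,1];print("expect",(c["K"]@(K[:3]/K[2]))[:2])
E
```

```text
[606.54 -80.87 207.39] [-11.41  23.24  17.36 100.52  -8.05  57.45  84.95] [ 0.  0. -1.] [-0.1  -0.72 -0.67] 59.2962112567365
expect [319.56 108.95]
```

View pics/w3.png

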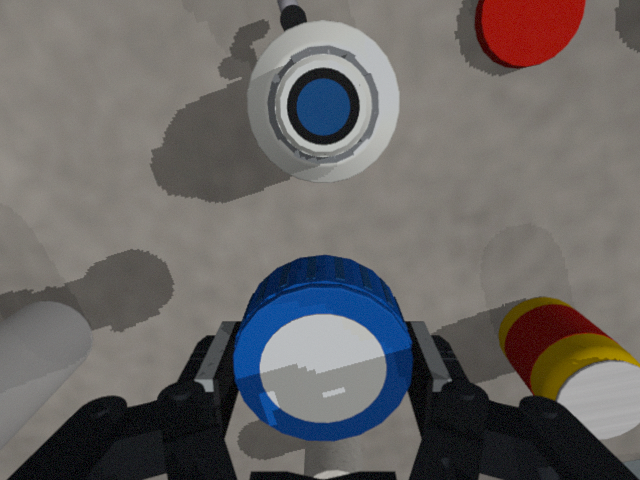

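Neck opening at (323,105), tube clearly visible with the stops around it. The cap is held squarely, its disc at (323,368).

```bash
python3 - <<'E'
from h import *
c=get_calibration("wrist");im=cv2.imread("pics/w3.png");hsv=cv2.cvtColor(im,cv2.COLOR_BGR2HSV)
m=np.zeros((480,640),bool);m[60:150,280:366]=1
d=blob(((hsv[...,2]<60)|(hsv[...,1]>100))&m,(323,105));print(cv2.boundingRect(d),outline(d,c,150))
p=observe()["position"];z=p[2]+23.7
g=blob((hsv[...,1]<60)&(hsv[...,2]>120)&(np.arange(480)[:,None]>300)&(abs(np.arange(640)-323)<70),(323,368))
g=cv2.convexHull(g);print(cv2.boundingRect(g),outline(g,c,z),p)
x,y,w,h=cv2.boundingRect(g);a=(onz((x+w/2,y),c,z)+onz((x+w/2,y+h),c,z))/2;print(a)
# neck from top view outer: two-view check
t=cv2.imread("pics/top0.png");ct=get_calibration("top");
print(meet((343.5,268.4),ct,d.reshape(-1,2).mean(0),c))
E
```

```text
(288, 68, 71, 76) (array([525.26, -59.35]), np.float64(15.829757415278161))
(260, 314, 126, 109) (array([604.77, -79.36]), np.float64(20.929818783733673)) [606.63 -80.24 207.31]
[605.05 -79.33 231.01]
(array([524.42, -60.16, 159.52]), np.float64(1.9039935431613721))
```

>>> apply_moves:
  steps:
    - [1, [-0.34, -0.25, 0], [0, 0, -0.026]]
    - [1, [-0.34, -0.25, 0], [0, 0, -0.026]]
    - [1, [-0.34, -0.25, 0], [0, 0, -0.026]]
    - [1, [-0.34, -0.25, 0], [0, 0, -0.026]]
    - [1, [-0.34, -0.25, 0], [0, 0, -0.026]]
    - [1, [-0.34, -0.25, 0], [0, 0, -0.026]]
    - [1, [-0.34, -0.25, 0], [0, 0, -0.026]]
    - [1, [-0.34, -0.25, 0], [0, 0, -0.026]]

```text
time_s: 8.3
position: [524.9, -140.2, 207.3]
orientation: [[-0.016, 1.0, 0.0], [1.0, 0.016, 0.0], [0.0, 0.0, -1.0]]
contact_force: [0.1, -0.0, -1.2]
grip_width: 59.6
grip_force: 64.5
```

>>> apply_moves:
  steps:
    - [1, [0, 0, 0], [0, 0, 0]]
    - [1, [0, 0, 0], [0, 0, 0]]
    - [1, [0, 0, 0], [0, 0, 0]]
    - [1, [0, 0, 0], [0, 0, 0]]
    - [1, [0, 0, 0], [0, 0, 0]]
    - [1, [0, 0, 0], [0, 0, 0]]
    - [1, [0, 0, 0], [0, 0, 0]]
    - [1, [0, 0, 0], [0, 0, 0]]

```text
time_s: 9.3
position: [524.8, -141.3, 207.3]
orientation: [[-0.019, 1.0, 0.0], [1.0, 0.019, 0.0], [0.0, 0.0, -1.0]]
contact_force: [-0.7, -0.3, -0.3]
grip_width: 59.2
grip_force: 64.5
```

```bash
python3 - <<'E'
from h import *
o=observe();c=get_calibration("wrist");im=get_image("wrist");cv2.imwrite("pics/w4.png",im);hsv=cv2.cvtColor(im,cv2.COLOR_BGR2HSV)
p=o["position"];print(p,o["joints"]);print(o["orientation"])
m=np.zeros((480,640),bool);m[0:180,270:376]=1
d=blob(((hsv[...,2]<60)|((hsv[...,1]>100)&(hsv[...,0]>90)))&m,(323,105));print(cv2.boundingRect(d),outline(d,c,150))
z=p[2]+23.7
g=blob((hsv[...,1]<60)&(hsv[...,2]>120)&(np.arange(480)[:,None]>300)&(abs(np.arange(640)-323)<70),(323,368))
g=cv2.convexHull(g);print(cv2.boundingRect(g),outline(g,c,z))
E
```

```text
[ 524.78 -141.33  207.32] [-20.2   18.64  35.59 110.52 -13.15  54.86  22.69]
[[-0.02  1.    0.  ]
 [ 1.    0.02  0.  ]
 [ 0.    0.   -1.  ]]
(293, 75, 72, 75) (array([525.24, -59.88]), np.float64(15.874729677506874))
(260, 314, 126, 109) (array([ 524.05, -139.55]), np.float64(20.93061341277679))
```

View pics/w4.png

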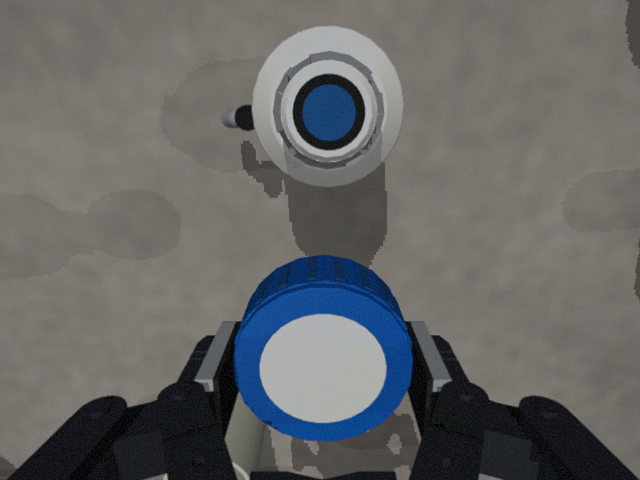

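Neck (330,111) and held cap (323,368) agree with the earlier look. Moving over the neck.

>>> apply_moves:
  steps:
    - [1, [0.027, 0.3, 0], [0, 0, 0]]
    - [1, [0, 0.5, 0], [0, 0, 0]]
    - [1, [0, 0.6, 0], [0, 0, 0]]
    - [1, [0, 0.6, -0.1], [0, 0, 0]]
    - [1, [0, 0.4, -0.3], [0, 0, 0]]
    - [1, [0, 0.26, -0.5], [0, 0, 0]]
    - [1, [0, 0, -0.4], [0, 0, 0]]
    - [1, [0, 0, -0.3], [0, 0, 0]]

```text
time_s: 10.35
position: [525.1, -62.2, 158.1]
orientation: [[-0.018, 1.0, -0.001], [1.0, 0.018, -0.001], [-0.001, -0.001, -1.0]]
contact_force: [0.6, 0.2, -0.1]
grip_width: 59.2
grip_force: 64.5
```

>>> apply_moves:
  steps:
    - [1, [0, 0, -0.1], [0, 0, 0]]
    - [1, [0, 0, -0.05], [0, 0, 0]]
    - [1, [0, 0, -0.05], [0, 0, 0]]
    - [1, [0, 0, 0], [0, 0, 0]]
    - [1, [0, 0, 0], [0, 0, 0]]
    - [1, [0, 0, 0], [0, 0, 0]]
    - [1, [0, 0, 0], [0, 0, 0]]
    - [1, [0, 0, 0], [0, 0, 0]]

```text
time_s: 11.35
position: [525.6, -61.5, 153.3]
orientation: [[-0.019, 1.0, 0.0], [1.0, 0.019, 0.0], [0.0, 0.0, -1.0]]
contact_force: [-0.5, 0.1, -1.1]
grip_width: 59.3
grip_force: 64.5
```

>>> apply_moves:
  steps:
    - [1, [0, 0, -0.05], [0, 0, 0]]
    - [1, [0, 0, -0.05], [0, 0, 0]]
    - [1, [0, 0, 0], [0, 0, 0]]
    - [1, [0, 0, 0], [0, 0, 0]]
    - [1, [0, 0, 0], [0, 0, 0]]
    - [1, [0, 0, 0], [0, 0, 0]]
    - [1, [0, 0, 0], [0, 0, 0]]
    - [1, [0, 0, 0], [0, 0, 0]]

```text
time_s: 12.35
position: [525.6, -61.5, 150.3]
orientation: [[-0.019, 1.0, 0.0], [1.0, 0.019, 0.0], [0.0, 0.0, -1.0]]
contact_force: [0.3, 0.4, -0.9]
grip_width: 59.4
grip_force: 64.5
```

>>> apply_moves:
  steps:
    - [1, [0, 0, -0.03], [0, 0, 0]]
    - [1, [0, 0, -0.03], [0, 0, 0]]
    - [1, [0, 0, -0.03], [0, 0, 0]]
    - [1, [0, 0, -0.03], [0, 0, 0]]
    - [1, [0, 0, 0], [0, 0, 0]]
    - [1, [0, 0, 0], [0, 0, 0]]
    - [1, [0, 0, 0], [0, 0, 0]]
    - [1, [0, 0, 0], [0, 0, 0]]

```text
time_s: 13.35
position: [525.6, -61.5, 146.7]
orientation: [[-0.019, 1.0, 0.0], [1.0, 0.019, 0.0], [0.0, 0.0, -1.0]]
contact_force: [0.9, -0.3, -1.4]
grip_width: 59.2
grip_force: 64.5
```

>>> apply_moves:
  steps:
    - [1, [0, 0, -0.03], [0, 0, 0]]
    - [1, [0, 0, -0.03], [0, 0, 0]]
    - [1, [0, 0, -0.03], [0, 0, 0]]
    - [1, [0, 0, 0], [0, 0, 0]]
    - [1, [0, 0, 0], [0, 0, 0]]
    - [1, [0, 0, 0], [0, 0, 0]]
    - [1, [0, 0, 0], [0, 0, 0]]
    - [1, [0, 0, 0], [0, 0, 0]]

```text
time_s: 14.35
position: [525.6, -61.5, 144.0]
orientation: [[-0.019, 1.0, 0.0], [1.0, 0.019, 0.0], [0.0, 0.0, -1.0]]
contact_force: [-0.1, 0.1, -0.6]
grip_width: 59.3
grip_force: 64.5
```

>>> apply_moves:
  steps:
    - [1, [0, 0, -0.02], [0, 0, 0]]
    - [1, [0, 0, -0.02], [0, 0, 0]]
    - [1, [0, 0, -0.02], [0, 0, 0]]
    - [1, [0, 0, 0], [0, 0, 0]]
    - [1, [0, 0, 0], [0, 0, 0]]
    - [1, [0, 0, 0], [0, 0, 0]]
    - [1, [0, 0, 0], [0, 0, 0]]
    - [1, [0, 0, 0], [0, 0, 0]]

```text
time_s: 15.35
position: [525.7, -61.5, 142.3]
orientation: [[-0.019, 1.0, 0.0], [1.0, 0.019, 0.0], [0.0, 0.0, -1.0]]
contact_force: [-1.2, 0.0, 2.4]
grip_width: 59.3
grip_force: 64.8
```

Resting on the ledge at the expected height. Turning anticlockwise in small pieces under light pressure, following the cap's axis.

>>> apply_moves:
  steps:
    - [1, [0, 0, -0.02], [0, 0, 0]]
    - [1, [0.004, 0.001, 0], [0, 0, 0.003]]
    - [1, [0.004, 0.001, 0], [0, 0, 0.003]]
    - [1, [0.004, 0.001, 0], [0, 0, 0.003]]
    - [1, [0.004, 0.001, 0], [0, 0, 0.003]]
    - [1, [0.004, 0.001, 0], [0, 0, 0.003]]
    - [1, [0.004, 0.001, 0], [0, 0, 0.003]]
    - [1, [0.004, 0.001, 0], [0, 0, 0.003]]

```text
time_s: 16.35
position: [527.0, -61.3, 142.1]
orientation: [[-0.151, 0.989, 0.001], [0.989, 0.151, 0.0], [0.0, 0.001, -1.0]]
contact_force: [-1.4, -0.1, 5.9]
grip_width: 59.5
grip_force: 65.1
```

```bash
cat > s.py <<'E'
from h import *
o=observe();R=o["orientation"];print(o["position"],"yawx",np.degrees(np.arctan2(R[1,0],R[0,0])),"F",o["contact_force"],"T",o["ft_torque"],"tilt",R[:2,2],"j7",o["joints"][6],o["joint_efforts"])
E
python3 s.py
```

```text
[527.   -61.26 142.13] yawx 98.67321948964386 F [-1.42 -0.09  5.91] T [ 0.17  0.2  -0.08] tilt [0. 0.] j7 23.217260331011026 [ -0.03 -39.73   6.04 -20.73   0.12  -0.37  -0.07]
```

>>> apply_moves:
  steps:
    - [1, [0, 0.002, 0], [0, 0, 0.003]]
    - [1, [0, 0.002, 0], [0, 0, 0.003]]
    - [1, [0, 0.002, 0], [0, 0, 0.003]]
    - [1, [0, 0.002, 0], [0, 0, 0.003]]
    - [1, [0, 0.002, 0], [0, 0, 0.003]]
    - [1, [0, 0.002, 0], [0, 0, 0.003]]
    - [1, [0, 0.002, 0], [0, 0, 0.003]]
    - [1, [0, 0.002, 0], [0, 0, 0.003]]

```text
time_s: 17.35
position: [527.1, -60.7, 142.1]
orientation: [[-0.298, 0.955, 0.001], [0.955, 0.298, 0.0], [-0.0, 0.001, -1.0]]
contact_force: [-0.9, 0.7, 5.6]
grip_width: 59.4
grip_force: 65.1
```

```bash
python3 s.py
```

```text
[527.12 -60.65 142.13] yawx 107.31788024156955 F [-0.87  0.69  5.63] T [ 0.11  0.22 -0.07] tilt [0. 0.] j7 30.635012078897823 [  0.08 -40.18   5.78 -20.76   0.16  -0.3   -0.08]
```

>>> apply_moves:
  steps:
    - [1, [-0.001, -0.001, 0], [0, 0, 0.004]]
    - [1, [-0.001, -0.001, 0], [0, 0, 0.004]]
    - [1, [-0.001, -0.001, 0], [0, 0, 0.004]]
    - [1, [-0.001, -0.001, 0], [0, 0, 0.004]]
    - [1, [-0.001, -0.001, 0], [0, 0, 0.004]]
    - [1, [-0.001, -0.001, 0], [0, 0, 0.004]]
    - [1, [-0.001, -0.001, 0], [0, 0, 0.004]]
    - [1, [-0.001, -0.001, 0], [0, 0, 0.004]]

```text
time_s: 18.35
position: [526.9, -60.9, 142.1]
orientation: [[-0.483, 0.876, 0.001], [0.876, 0.483, 0.0], [-0.0, 0.001, -1.0]]
contact_force: [-1.4, 0.2, 6.3]
grip_width: 59.4
grip_force: 65.1
```

```bash
python3 s.py
```

```text
[526.93 -60.88 142.13] yawx 118.85034902088374 F [-1.4   0.18  6.32] T [ 0.2   0.17 -0.1 ] tilt [0. 0.] j7 40.699324304369625 [  0.06 -40.57   5.37 -20.75   0.19  -0.23  -0.14]
```

>>> apply_moves:
  steps:
    - [1, [0, 0, 0], [0, 0, 0.004]]
    - [1, [0, 0, 0], [0, 0, 0.004]]
    - [1, [0, 0, 0], [0, 0, 0.004]]
    - [1, [0, 0, 0], [0, 0, 0.004]]
    - [1, [0, 0, 0], [0, 0, 0.004]]
    - [1, [0, 0, 0], [0, 0, 0.004]]
    - [1, [0, 0, 0], [0, 0, 0.004]]
    - [1, [0, 0, 0], [0, 0, 0.004]]

```text
time_s: 19.35
position: [526.9, -61.0, 142.1]
orientation: [[-0.648, 0.762, 0.002], [0.762, 0.648, 0.0], [-0.001, 0.001, -1.0]]
contact_force: [-0.5, 1.1, 4.4]
grip_width: 59.5
grip_force: 65.1
```

```bash
python3 s.py
```

```text
[526.92 -60.95 142.12] yawx 130.37643569387333 F [-0.46  1.1   4.39] T [ 0.1   0.12 -0.11] tilt [0. 0.] j7 50.807825939595645 [ -0.07 -40.98   4.78 -20.77   0.15  -0.18  -0.14]
```

>>> apply_moves:
  steps:
    - [1, [0, 0.001, 0], [0, 0, 0.004]]
    - [1, [0, 0.001, 0], [0, 0, 0.004]]
    - [1, [0, 0.001, 0], [0, 0, 0.004]]
    - [1, [0, 0.001, 0], [0, 0, 0.004]]
    - [1, [0, 0.001, 0], [0, 0, 0.004]]
    - [1, [0, 0.001, 0], [0, 0, 0.004]]
    - [1, [0, 0.001, 0], [0, 0, 0.004]]
    - [1, [0, 0.001, 0], [0, 0, 0.004]]

```text
time_s: 20.35
position: [526.2, -60.8, 141.5]
orientation: [[-0.788, 0.616, 0.0], [0.616, 0.788, -0.0], [-0.0, -0.0, -1.0]]
contact_force: [0.7, 0.5, 1.9]
grip_width: 59.6
grip_force: 64.8
```

```bash
python3 s.py
```

```text
[526.22 -60.82 141.53] yawx 141.95601705798595 F [0.74 0.46 1.86] T [ 0.01 -0.06 -0.02] tilt [ 0. -0.] j7 60.98337153899575 [ -0.14 -42.69   4.38 -21.26  -0.03   0.12  -0.25]
```

>>> apply_moves:
  steps:
    - [1, [0, 0, -0.02], [0, 0, 0]]
    - [1, [0, 0, -0.02], [0, 0, 0]]
    - [1, [0, 0, 0], [0, 0, 0]]
    - [1, [0, 0, 0], [0, 0, 0]]
    - [1, [0, 0, 0], [0, 0, 0]]
    - [1, [0, 0, 0], [0, 0, 0]]
    - [1, [0, 0, 0], [0, 0, 0]]
    - [1, [0, 0, 0], [0, 0, 0]]

```text
time_s: 21.35
position: [526.5, -61.0, 140.9]
orientation: [[-0.787, 0.617, 0.001], [0.617, 0.787, -0.0], [-0.0, 0.0, -1.0]]
contact_force: [-0.6, 0.4, 8.5]
grip_width: 59.5
grip_force: 65.5
```

```bash
python3 s.py
```

```text
[526.45 -60.97 140.92] yawx 141.86999343483564 F [-0.59  0.44  8.5 ] T [0.02 0.2  0.13] tilt [ 0. -0.] j7 60.963043771550424 [  0.21 -39.69   4.03 -19.86  -0.08  -0.32  -0.13]
```

>>> apply_moves:
  steps:
    - [1, [0, 0, 0], [0, 0, 0.002]]
    - [1, [0, 0, 0], [0, 0, 0.002]]
    - [1, [0, 0, 0], [0, 0, 0.002]]
    - [1, [0, 0, 0], [0, 0, 0.002]]
    - [1, [0, 0, 0], [0, 0, 0.002]]
    - [1, [0, 0, 0], [0, 0, 0]]
    - [1, [0, 0, 0], [0, 0, 0]]
    - [1, [0, 0, 0], [0, 0, 0]]

```text
time_s: 22.35
position: [525.9, -60.8, 140.2]
orientation: [[-0.824, 0.567, -0.001], [0.567, 0.824, 0.0], [0.001, -0.0, -1.0]]
contact_force: [0.1, -0.4, -0.1]
grip_width: 59.3
grip_force: 64.5
```

```bash
python3 s.py
```

```text
[525.9  -60.8  140.23] yawx 145.4453560539349 F [ 0.14 -0.39 -0.14] T [-0.06 -0.15  0.06] tilt [-0.  0.] j7 64.1271761155627 [ -0.04 -44.27   4.15 -21.99  -0.02   0.24  -0.01]
```

>>> apply_moves:
  steps:
    - [1, [0, 0, -0.02], [0, 0, 0]]
    - [1, [0, 0, -0.02], [0, 0, 0]]
    - [1, [0, 0, -0.02], [0, 0, 0]]
    - [1, [0, 0, -0.02], [0, 0, 0]]
    - [1, [0, 0, 0], [0, 0, 0]]
    - [1, [0, 0, 0], [0, 0, 0]]
    - [1, [0, 0, 0], [0, 0, 0]]
    - [1, [0, 0, 0], [0, 0, 0]]

```text
time_s: 23.35
position: [526.2, -60.8, 138.0]
orientation: [[-0.824, 0.567, -0.0], [0.567, 0.824, 0.0], [0.0, 0.0, -1.0]]
contact_force: [0.6, -0.4, -0.6]
grip_width: 59.3
grip_force: 64.5
```

```bash
python3 s.py
```

```text
[526.18 -60.82 138.  ] yawx 145.45280664787452 F [ 0.61 -0.35 -0.63] T [ 0.02 -0.07 -0.02] tilt [-0.  0.] j7 64.22143634611813 [  0.05 -44.48   4.3  -22.07   0.02   0.15  -0.01]
```

Dropping freely into the slots. Continuing down to about 134.3.

>>> apply_moves:
  steps:
    - [1, [0, 0, -0.03], [0, 0, 0]]
    - [1, [0, 0, -0.03], [0, 0, 0]]
    - [1, [0, 0, -0.03], [0, 0, 0]]
    - [1, [0, 0, -0.01], [0, 0, 0]]
    - [1, [0, 0, -0.01], [0, 0, 0]]
    - [1, [0, 0, 0], [0, 0, 0]]
    - [1, [0, 0, 0], [0, 0, 0]]
    - [1, [0, 0, 0], [0, 0, 0]]

```text
time_s: 24.35
position: [526.2, -60.8, 134.7]
orientation: [[-0.824, 0.567, -0.0], [0.567, 0.824, 0.0], [0.0, 0.0, -1.0]]
contact_force: [1.0, 0.2, 0.0]
grip_width: 59.6
grip_force: 64.5
```

```bash
python3 s.py
```

```text
[526.18 -60.81 134.72] yawx 145.45403307813598 F [1.02 0.22 0.01] T [0.01 0.01 0.  ] tilt [-0.  0.] j7 64.34434019643497 [  0.   -44.59   4.29 -22.12   0.01   0.    -0.  ]
```

>>> apply_moves:
  steps:
    - [1, [0, 0, -0.01], [0, 0, 0]]
    - [1, [0, 0, -0.01], [0, 0, 0]]
    - [1, [0, 0, -0.01], [0, 0, 0]]
    - [1, [0, 0, 0], [0, 0, 0]]
    - [1, [0, 0, 0], [0, 0, 0]]
    - [1, [0, 0, 0], [0, 0, 0]]
    - [1, [0, 0, 0], [0, 0, 0]]
    - [1, [0, 0, 0], [0, 0, 0]]

```text
time_s: 25.35
position: [526.3, -60.8, 133.9]
orientation: [[-0.824, 0.567, 0.0], [0.567, 0.824, 0.0], [-0.0, 0.0, -1.0]]
contact_force: [-1.8, -0.0, 6.0]
grip_width: 59.2
grip_force: 65.0
```

```bash
python3 s.py
```

```text
[526.28 -60.85 133.95] yawx 145.4524453558804 F [-1.84 -0.04  6.04] T [0.05 0.33 0.03] tilt [0. 0.] j7 64.37681478543936 [  0.02 -42.16   4.05 -21.23   0.    -0.46   0.  ]
```

>>> apply_moves:
  steps:
    - [1, [-0.001, -0.001, 0], [0, 0, -0.004]]
    - [1, [-0.001, -0.001, -0.002], [0, 0, -0.004]]
    - [1, [-0.001, -0.001, -0.003], [0, 0, -0.004]]
    - [1, [-0.001, -0.001, -0.003], [0, 0, -0.004]]
    - [1, [-0.001, -0.001, -0.003], [0, 0, -0.004]]
    - [1, [-0.001, -0.001, -0.003], [0, 0, -0.004]]
    - [1, [-0.001, -0.001, -0.003], [0, 0, -0.004]]
    - [1, [-0.001, -0.001, -0.003], [0, 0, -0.004]]

```text
time_s: 26.35
position: [526.7, -61.2, 133.6]
orientation: [[-0.693, 0.721, 0.002], [0.721, 0.693, -0.0], [-0.001, 0.001, -1.0]]
contact_force: [0.3, -0.7, 5.7]
grip_width: 59.1
grip_force: 65.1
```

```bash
python3 s.py
```

```text
[526.71 -61.22 133.59] yawx 133.82838382414795 F [ 0.31 -0.68  5.71] T [-0.05 -0.04  0.1 ] tilt [ 0. -0.] j7 54.244007780821555 [  0.23 -41.38   4.26 -19.88  -0.03   0.07   0.17]
```

>>> apply_moves:
  steps:
    - [1, [-0.001, -0.001, -0.003], [0, 0, -0.004]]
    - [1, [-0.001, -0.001, -0.003], [0, 0, -0.004]]
    - [1, [-0.001, -0.001, -0.003], [0, 0, -0.004]]
    - [1, [-0.001, -0.001, -0.003], [0, 0, -0.004]]
    - [1, [-0.001, -0.001, -0.003], [0, 0, -0.004]]
    - [1, [-0.001, -0.001, -0.003], [0, 0, -0.004]]
    - [1, [-0.001, -0.001, -0.003], [0, 0, -0.004]]
    - [1, [-0.001, -0.001, -0.003], [0, 0, -0.004]]

```text
time_s: 27.35
position: [526.1, -61.3, 132.7]
orientation: [[-0.535, 0.845, 0.001], [0.845, 0.535, -0.0], [-0.0, 0.001, -1.0]]
contact_force: [0.0, 0.3, 5.0]
grip_width: 59.1
grip_force: 65.0
```

```bash
python3 s.py
```

```text
[526.11 -61.26 132.65] yawx 122.31944883124456 F [0.02 0.25 4.97] T [0.06 0.04 0.11] tilt [ 0. -0.] j7 44.27873832603553 [  0.42 -41.22   4.98 -20.14   0.07  -0.06   0.17]
```

>>> apply_moves:
  steps:
    - [1, [-0.001, 0, -0.004], [0, 0, -0.004]]
    - [1, [-0.001, -0.001, -0.004], [0, 0, -0.004]]
    - [1, [-0.001, 0, -0.004], [0, 0, -0.004]]
    - [1, [-0.001, -0.001, -0.004], [0, 0, -0.004]]
    - [1, [-0.001, 0, -0.004], [0, 0, -0.004]]
    - [1, [-0.001, -0.001, -0.004], [0, 0, -0.004]]
    - [1, [-0.001, 0, -0.004], [0, 0, -0.004]]
    - [1, [-0.001, -0.001, -0.004], [0, 0, -0.004]]

```text
time_s: 28.35
position: [525.8, -61.3, 131.7]
orientation: [[-0.355, 0.935, 0.001], [0.935, 0.355, 0.0], [-0.0, 0.001, -1.0]]
contact_force: [0.5, 0.9, 5.2]
grip_width: 59.3
grip_force: 65.1
```

```bash
python3 s.py
```

```text
[525.84 -61.29 131.71] yawx 110.79762230270347 F [0.5  0.94 5.18] T [0.11 0.04 0.05] tilt [0. 0.] j7 34.38651169398818 [  0.57 -40.7    5.61 -19.95   0.13  -0.11   0.16]
```

>>> apply_moves:
  steps:
    - [1, [-0.001, 0, -0.004], [0, 0, -0.004]]
    - [1, [-0.001, 0, -0.004], [0, 0, -0.004]]
    - [1, [-0.001, 0, -0.004], [0, 0, -0.004]]
    - [1, [-0.001, 0, -0.004], [0, 0, -0.004]]
    - [1, [-0.001, 0, -0.004], [0, 0, -0.004]]
    - [1, [-0.001, 0, -0.004], [0, 0, -0.004]]
    - [1, [-0.001, 0, -0.004], [0, 0, -0.004]]
    - [1, [-0.001, 0, -0.004], [0, 0, -0.004]]

```text
time_s: 29.35
position: [525.7, -61.3, 130.8]
orientation: [[-0.161, 0.987, 0.001], [0.987, 0.161, 0.0], [-0.0, 0.001, -1.0]]
contact_force: [-0.1, 1.2, 6.2]
grip_width: 59.5
grip_force: 65.1
```

```bash
python3 s.py
```

```text
[525.68 -61.3  130.78] yawx 99.28239104908356 F [-0.07  1.24  6.2 ] T [0.18 0.01 0.1 ] tilt [0. 0.] j7 24.57482707554049 [  0.6  -40.19   6.13 -19.66   0.13  -0.09   0.15]
```

>>> apply_moves:
  steps:
    - [1, [-0.001, 0, -0.003], [0, 0, -0.003]]
    - [1, [-0.001, 0, -0.003], [0, 0, -0.003]]
    - [1, [-0.001, 0, -0.003], [0, 0, -0.003]]
    - [1, [-0.001, 0, -0.003], [0, 0, -0.003]]
    - [1, [-0.001, 0, -0.003], [0, 0, -0.003]]
    - [1, [-0.001, 0, -0.003], [0, 0, -0.003]]
    - [1, [-0.001, 0, -0.002], [0, 0, -0.003]]
    - [1, [-0.001, 0, -0.002], [0, 0, -0.003]]

```text
time_s: 30.35
position: [525.6, -61.5, 130.3]
orientation: [[-0.011, 1.0, 0.001], [1.0, 0.011, -0.0], [-0.0, 0.001, -1.0]]
contact_force: [-0.3, -0.9, 7.5]
grip_width: 59.0
grip_force: 65.3
```

```bash
python3 s.py
```

```text
[525.63 -61.47 130.34] yawx 90.64295700491334 F [-0.27 -0.85  7.55] T [0.03 0.11 0.12] tilt [ 0. -0.] j7 17.282881443569444 [  0.32 -39.17   6.18 -19.15   0.01  -0.18   0.11]
```

>>> apply_moves:
  steps:
    - [1, [-0.001, 0, 0], [0, 0, -0.002]]
    - [1, [-0.001, 0, 0], [0, 0, -0.002]]
    - [1, [-0.001, 0, 0], [0, 0, -0.002]]
    - [1, [-0.001, 0, 0], [0, 0, -0.002]]
    - [1, [-0.001, 0, 0], [0, 0, -0.002]]
    - [1, [-0.001, 0, 0], [0, 0, -0.002]]
    - [1, [-0.001, 0, 0], [0, 0, -0.002]]
    - [1, [-0.001, 0, 0], [0, 0, -0.002]]

```text
time_s: 31.35
position: [525.5, -61.7, 130.3]
orientation: [[0.089, 0.996, 0.002], [0.996, -0.089, -0.0], [-0.0, 0.002, -1.0]]
contact_force: [-0.2, -0.4, 6.5]
grip_width: 59.7
grip_force: 65.3
```

```bash
python3 s.py
```

```text
[525.47 -61.68 130.34] yawx 84.88852385255142 F [-0.16 -0.42  6.54] T [-0.    0.01  0.04] tilt [ 0. -0.] j7 12.428520426834377 [  0.   -39.31   6.3  -19.08  -0.07   0.     0.06]
```

Height stopped at 130.34 over the last 6° with low torque: the cap is home on the rim. Easing off and releasing.

>>> apply_moves:
  steps:
    - [1, [0, 0, 0.015], [0, 0, 0]]
    - [1, [0, 0, 0], [0, 0, 0]]
    - [0, [0, 0, 0], [0, 0, 0]]
    - [-0.5, [0, 0, 0], [0, 0, 0]]
    - [-1, [0, 0, 0], [0, 0, 0]]
    - [-1, [0, 0, 0], [0, 0, 0]]
    - [-1, [0, 0, 0], [0, 0, 0]]
    - [-1, [0, 0, 0], [0, 0, 0]]

```text
time_s: 32.35
position: [524.7, -61.4, 130.3]
orientation: [[0.088, 0.996, -0.0], [0.996, -0.088, 0.0], [0.0, -0.0, -1.0]]
contact_force: [-1.3, 0.6, 0.1]
grip_width: 85.4
grip_force: 0.0
```

>>> apply_moves:
  steps:
    - [-1, [0, 0, 0.1], [0, 0, 0]]
    - [-1, [0, 0, 0.3], [0, 0, 0]]
    - [-1, [0, 0, 0.6], [0, 0, 0]]
    - [-1, [0, 0, 0.8], [0, 0, 0]]
    - [-1, [0, 0, 0.8], [0, 0, 0]]
    - [-1, [0, 0, 0.6], [0, 0, 0]]
    - [-1, [0, 0, 0.2], [0, 0, 0]]
    - [-1, [0, 0, 0], [0, 0, 0]]

```text
time_s: 33.35
position: [524.9, -61.4, 232.9]
orientation: [[0.088, 0.996, 0.001], [0.996, -0.088, 0.0], [0.0, 0.001, -1.0]]
contact_force: [-0.4, 0.5, 0.1]
grip_width: 85.6
grip_force: 0.0
```

```bash
python3 s.py; python3 - <<'E'
from h import *
c=get_calibration("wrist");im=get_image("wrist");cv2.imwrite("pics/w5.png",im);hsv=cv2.cvtColor(im,cv2.COLOR_BGR2HSV)
g=blob((hsv[...,1]<60)&(hsv[...,2]>150),(322,300));print(cv2.boundingRect(g),outline(cv2.convexHull(g),c,154.1))
E
```

```text
[524.92 -61.39 232.92] yawx 84.97821802908378 F [-0.41  0.48  0.09] T [-0.02 -0.   -0.03] tilt [0. 0.] j7 6.353989657646369 [ -0.01 -36.74   5.51 -26.5    0.06   0.07  -0.04]
(286, 226, 74, 70) (array([524.3 , -59.87]), np.float64(20.82900437996586))
```

View pics/w5.png

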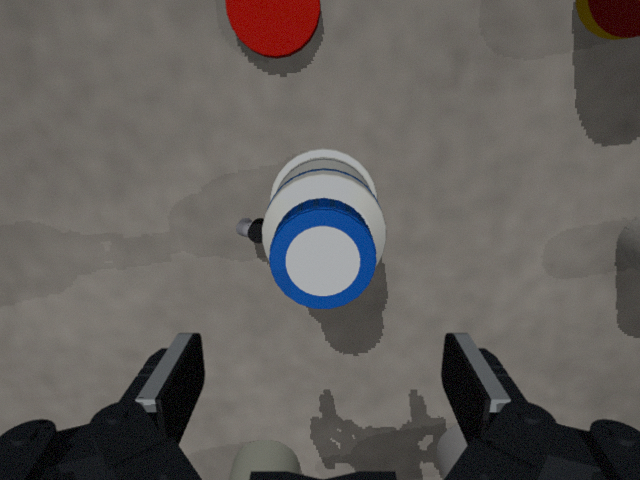

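The cap sits level on the filter with its disc at (323,261), about 1 mm from the measured neck axis. The gripper is clear.

```bash
python3 -c "from rig import *;print(job_done())"
```

```text
the job is handed in; nothing more can be done
None
```

The blue cap is screwed down on the filter and released, and the job is handed in at about 33 s; by my measurements it is fully home and centred to about 1 mm, but the hand-in gave no verdict.

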